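Close a spring canister and show its window to the inspection camera

TASK

Press the loose cap of the windowed spring canister fully home while the canister stands in its block, then lift the canister out and hold it in the air in front of the inspection camera: its middle on the lens axis 120 mm from the lens glass, cap end up, its window facing squarely into the lens, so that it leans back from upright by as much as the camera looks down. Keep the fingers off the window, disturb nothing else, and finish while still holding it there, still: do not put it down or let go.

Things in the scene. Friction and masses are not known exactly. Their poses are not given: they have to be found in the camera images.
- canister_mid (a point): Middle of the loose windowed spring canister (0.2-0.35 kg), an upright round aluminium tube 36 mm across, 80 mm tall with its cap home, standing in any one of the block's wells. Point on its axis, 40 mm above its underside. z runs along the tube to the cap, x out of the window. Bare tube to grip: 21 to 60 mm above the underside, narrower neck and cap above; best across its y axis, clear of the window.
- window (a point): Centre of the clear pane's face in the tube's side, 18 mm out from the axis along x, 41 mm above the underside (1 mm above canister_mid); axes as canister_mid. Opening 26 to 56 mm above the underside, about 16 mm wide, pane 12 mm wide, a steel coil spring seen behind it. At the start it faces roughly away from the robot.
- cap (a joint): How far the canister's cap stands proud, in m: 0 = fully home, 0.012 = as far out as it goes. It starts 7 to 11 mm proud. The cap slides along the tube with a stiff fit of about 6 N and stays where it is left; it meets a hard stop at 0.
- cap_top (a point): Centre of the flat top of the canister's cap: round grey plastic, 32 mm across, 18 mm tall, with a lug 8 mm wide that sticks out 6 mm from its side right above the window (seen from above, it tells which way the window faces). When home the top is 80 mm above the canister's underside. z up, x to the lug.
- block: Black plastic block fixed on the bench, 78 x 250 x 27 mm (x, y, z), origin at the centre of its underside. Three wells 38 mm wide and 20 mm deep in a row along its y axis at -80, 0 and +80 mm; things in them stand 7 mm above the bench.
- focus (a point): Point in the air where the canister's middle must be held: on the lens axis, 120 mm before the lens glass, 170 mm above the bench. Axes are the camera's: x along the lens axis to the lens, rising by 25 degrees (the camera looks down that much); y level; z square to both, upward. Rightly presented, the canister's x, y, z lie along these.
- lens (a point): Centre of the camera's lens glass, 221 mm above the bench; axes as focus. Fixed camera: grey box 46 x 46 x 72 mm, black barrel 34 mm across and 34 mm long with a dark 42 mm ring, on a 20 mm post 75 mm behind the glass, dark base plate 160 x 120 mm. It stands beyond the focus as seen from the robot and looks roughly back to the robot's side, 25 degrees down.
- blank_a_mid (a point): Bystander: middle of a short plain aluminium canister without window or cap, 36 mm across and 50 mm tall, in another well of the block. Leave it in place.
- blank_b_mid (a point): Bystander: middle of another such short plain canister in the remaining well. Leave it in place.
- jar: Bystander: loose amber glass jar with a black lid, 52 mm across, 75 mm tall, origin at its underside. Leave it in place.
- wrench: Bystander: loose steel wrench 150 mm long lying on the bench. Leave it in place.

How it is judged:
By the outcome, as a careful person would: the job done as asked, in the order asked, and still so for the second after the job is handed in, while the arm keeps its last pose, push and grip.
It also fails if it takes over 40 s, if anything falls off the work surface, if the arm or the gripper's body presses on something with over 40 N, if the wrist force passes 120 N, or if a joint passes its speed limit or range.

ROBOT

A 6-joint arm with a two-finger parallel gripper is mounted at the origin on the work surface. World frame = base frame: x ahead of the robot, y to its left, z up, the work surface at z = 0. Lengths are in m, angles in rad, forces in N, time in s.
With the tool pointing down it reaches from about 0.25 to 0.8 m from the base axis. Payload 8.5 kg.
Tool frame: the origin (TCP) lies on the centre line of the jaws, within the pads' length; the fingertips stand tip_extent ahead of it and the grasp point (between the pads) lies 8 mm behind it (tip_extent is the distance from the TCP to the fingertips, in m); z points along the fingers, y is the line along which they close (so a half turn about z gives the same grasp; the last joint's range is limited). The gripper opens to 85 mm and grips with 20 to 120 N. Pads are 22 mm wide; open, the fingers measure 114 mm over their backs; the gripper's body (76 mm by 85 mm) begins 54 mm behind the grasp point. The pads swing forward as they close: fully open they stand 13 mm farther back than shut.
Start: joints at [-1.165, 0.238, -0.013, 1.319, 0, 1.571], TCP at [0.207, -0.482, 0.242] pointing down, gripper open.
Joint ranges: [-2.66, 2.66], [-1.03, 1.9], [-1.14, 1.46], [-1.82, 2.27], [-1.45, 1.34], [-3.14, 3.14]. Speed limits (rad/s): [2.22, 2.22, 2.79, 3.14, 3.14, 3.14].

INTERFACE

Orientations are given as a unit quaternion [x, y, z, w].
In Python, from plant import * gives the robot as it stands.
- The arm moves only by the tool move_arm, never from a script. Its argument "increments" is a list of rows, each a list of 7 numbers: the shift along the tool's x, y, z in mm, then the turn, a rotation vector about the tool's x, y, z in degrees, then the finger opening in mm, from 0 to 85.4. A call has 1 to 8 rows; each row is the pose to reach, as a shift and turn from the pose commanded when the call began, along the tool's axes at that moment; what a row does not reach only later rows make up. A row lasts 1/8 s, in which the tool goes at most 62.5 mm and 10.7 degrees, less where a joint would pass 70% of its speed; a pose out of reach is approached as far as the arm can. A call with a gripper value outside its range is refused whole. The fingers move at their own pace and stop on an object; the grip force is fixed at half the most. Time passes only in rows, so rows that repeat a pose let the fingers close. It gives the time, the measured TCP pose, the force, the opening and the grip force at its end, in the units of the state.
- get_state(): the state, without advancing time (a new reading comes with each control period).
- camera(name): name is "scene" or "top" or "wrist"; returns the picture (480x640x3 uint8, red, green, blue); there is no depth.
- camera_model(name): a dict with "intrinsics" (3x3 intrinsics, pixels), "k1" (the pictures are not rectified: a ray, as slopes to the right and down, at radius r is drawn at 1 + k1 r^2 times it, then the intrinsics apply), "rvec" (rotation vector, rad) and "tvec" (3), from world to camera coordinates, as OpenCV has them; the wrist camera has in their place "T_tool_cam" (4x4, takes a point from camera to tool coordinates, whose origin is the TCP and whose axes are the flange's). Camera axes: x right, y down, z forward; pixel columns grow to the right and rows downward; lengths in m; the calibration is good to about 2 mm. A picture is of the moment at which its call begins: read the wrist's pose just before it. camera_model takes no time and is no camera call.
- hand_in(): hands the job in; it is judged then, once.
Trained networks look in the newest picture that a camera, given by its name, has taken for a name from the list of things; names that differ only in an ending like _2 or _b are one class to them, and where a whole thing is asked for, a point or a joint stands for the part that bears it (a point fixed in the world has none). Each returns a list of dicts, best first, with "conf" (0 to 1); they miss things now and then, are a little off and sometimes report something else, mostly with a low value. They report only what shows in the picture. A call takes as long as a camera call.
- spot_in(target, camera): "box" ([centre column, centre row, width, height] as shares, 0 to 1, of the picture: columns of its width, rows of its height, round what is visible of it).
- silhouettes(target, camera): "region" (480x640 bool, what is visible of it) and "box" ([centre column, centre row, width, height] as shares, 0 to 1, of the picture: columns of its width, rows of its height, round what is visible of it).
The state is a dict: "time": time; "qpos": joint angles; "qvel": joint speeds; "joint_torque": joint torques, N m; "tool_pos": TCP position; "tcp_rot": TCP orientation; "contact_force": force on the tool from outside, world axes, zero at the start; "moment": the same for the moment, N m; "gripper_width": finger opening in m; "finger_force": force on a finger pad.
Only numpy, scipy, OpenCV 4.12 (cv2) and the standard library are available. Lean on these libraries where they do the work, as an engineer would, in place of code of your own. Each camera call takes 0.05 s, during which the arm holds its last target. There are 200 camera calls.

## Working session

There is one attempt and no reset: what is moved stays moved. The work goes in short steps, Python scripts to look and compute and a tool call to move; the robot and the scene stay as the last step left them, time stands still between calls to the robot, and variables do not carry over. Pictures are saved under pics/ and viewed, at most 10 in all, crops included, and the job is handed in when it is done.

Besides the shell and the picture viewer there is one more tool, called in YAML: its name, and indented under it one key for each argument. move_arm: Moves the arm, as the interface text tells. Its arguments: {"type":"object","properties":{"increments":{"type":"array"}},"required":["increments"]}

```bash
python3 - <<'E'
from h import *
a=cv2.imread('pics/scene0.png');b=cv2.imread('pics/top0.png')
A=cv2.resize(a[200:350,110:540],(800,279),interpolation=cv2.INTER_CUBIC);B=cv2.resize(b[120:350,120:540],(584,320),interpolation=cv2.INTER_CUBIC)
o=np.zeros((600,800,3),np.uint8);o[:279]=A;o[280:600,:584]=B
cv2.imwrite('pics/v1.png',o)
print(tip_extent,get_state()['time'])
S,T=cam('scene'),cam('top')
print('can tri(cap)',tri([ray((240,289),S),ray((411,268),T)]))
print('lens',tri([ray((493,235),S),ray((160,167),T)]))
print('cap on z', onz((411,268),T,.095), 'block', onz((371,270),T,.02),'wr',onz((491,309),T,.0), 'jar',onz((342,250),S,.04))
E
```

```text
0.011 1.35
can tri(cap) [ 0.48008998 -0.2609986   0.08663919]
lens [0.65342545 0.25154564 0.23288331]
cap on z [ 0.47952394 -0.259729    0.095     ] block [ 0.47721149 -0.17993436  0.02      ] wr [ 0.39419506 -0.46508051  0.        ] jar [0.41417633 0.01599872 0.04      ]
```

View pics/v1.png

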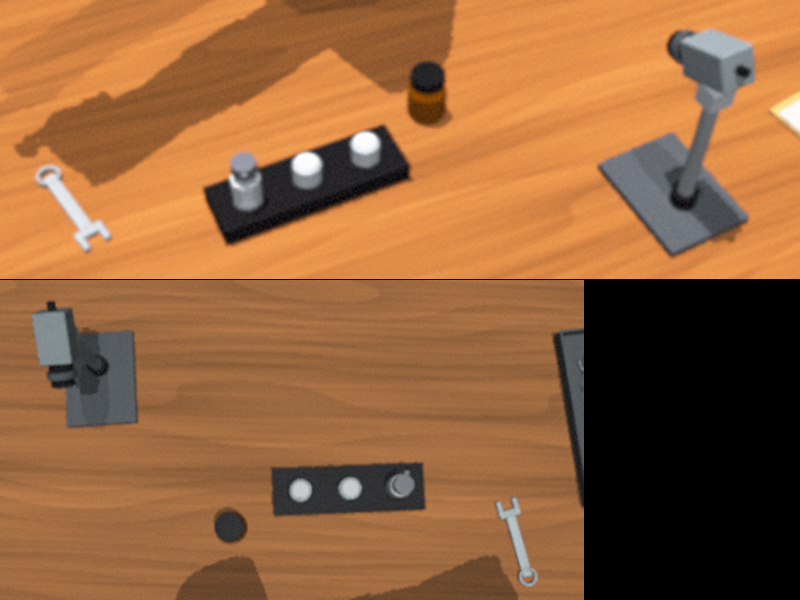

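Top-down, the canister is in the block's −y well (crop ≈403,485) with its lug pointing up and right. The two blanks are at (350,488) and (300,490), the jar at (230,527), and the camera at top left. I'm moving the wrist camera over it.

move_arm:
  increments:
    - [280,-60,0,0,0,40,85]
    - [280,-60,0,0,0,40,85]
    - [280,-60,0,0,0,40,85]
    - [280,-60,0,0,0,40,85]
    - [280,-60,0,0,0,40,85]
    - [280,-60,0,0,0,40,85]
    - [280,-60,0,0,0,40,85]
    - [280,-60,0,0,0,40,85]

```text
time: 2.35
tool_pos: [0.4399, -0.3174, 0.2423]
tcp_rot: [0.989, -0.146, -0.0, 0.0]
contact_force: [1.1, 0.1, -0.4]
gripper_width: 0.0851
finger_force: 0.0
```

```bash
cat > w.py <<'E'
from h import *
import sys
n=sys.argv[1]; T=pose(); im=camera('wrist'); save(n,im); np.save(n+'.npy',T)
print(T.round(3).tolist(), get_state()['qpos'].round(3))
for t in sys.argv[2:]:
    for d in silhouettes(t,'wrist')[:2]:
        r=d['region']; ys,xs=np.nonzero(r)
        if len(xs)==0: continue
        el=cv2.minEnclosingCircle(np.column_stack([xs,ys]).astype(np.float32))
        print(t,round(d['conf'],2),'cen',xs.mean().round(1),ys.mean().round(1),'bbox',xs.min(),xs.max(),ys.min(),ys.max(),'circ',np.round(el[0],1),round(el[1],1))
        np.save(f'{n}_{t}.npy',r) if d['conf']>.3 else 0
print(get_state()['time'])
E
python3 w.py w1 cap canister_mid block
```

```text
[[0.957, -0.289, -0.0, 0.44], [-0.289, -0.957, -0.0, -0.317], [-0.0, 0.0, -1.0, 0.242], [0.0, 0.0, 0.0, 1.0]] [-0.625  0.268  0.028  1.331 -0.     2.81 ]
cap 0.81 cen 243.4 199.9 bbox 224 264 176 221 circ [242.  198.5] 23.0
block 0.95 cen 198.6 211.7 bbox 75 311 139 285 circ [192.7 213.2] 118.6
2.55
```

View pics/w1.png

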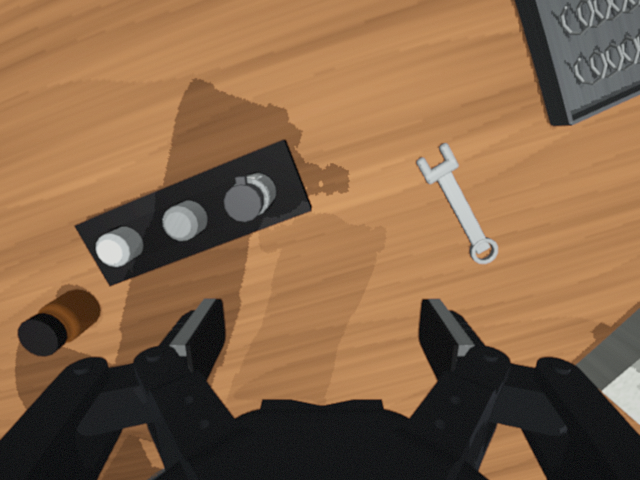

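The wrist view shows the cap at (243,200) with its lug upward (~240,180), and clear space around the block. q6 is near its limit in this orientation, so I'll flip the tool half a turn, which puts the camera on the robot's side.

move_arm:
  increments:
    - [22,-65,-20,0,0,-10,85]
    - [22,-65,-20,0,0,-20,85]
    - [22,-65,-20,0,0,-31,85]
    - [22,-65,-20,0,0,-42,85]
    - [22,-65,-20,0,0,-53,85]
    - [22,-65,-20,0,0,-64,85]
    - [22,-65,-20,0,0,-75,85]
    - [22,-65,-20,0,0,-86,85]

```text
time: 3.55
tool_pos: [0.4802, -0.2613, 0.2624]
tcp_rot: [0.829, 0.559, 0.0, 0.0]
contact_force: [-0.3, -0.0, 0.7]
gripper_width: 0.0849
finger_force: 0.0
```

move_arm:
  increments:
    - [0,0,0,0,0,-10,60]
    - [0,0,0,0,0,-20,40]
    - [0,0,0,0,0,-31,0]
    - [0,0,0,0,0,-42,0]
    - [0,0,0,0,0,-53,0]
    - [0,0,0,0,0,-64,0]
    - [0,0,0,0,0,-75,0]
    - [0,0,0,0,0,-86,0]

```text
time: 4.55
tool_pos: [0.4802, -0.2613, 0.2624]
tcp_rot: [0.238, 0.971, 0.0, 0.0]
contact_force: [-0.3, -0.5, -0.8]
gripper_width: -0.0002
finger_force: 0.0
```

```bash
python3 w.py w2 cap canister_mid block
```

```text
[[-0.887, 0.462, 0.0, 0.48], [0.462, 0.887, 0.0, -0.261], [-0.0, 0.0, -1.0, 0.262], [0.0, 0.0, 0.0, 1.0]] [-0.498  0.27   0.082  1.382  0.    -0.027]
cap 0.72 cen 323.3 224.0 bbox 307 340 206 245 circ [323.5 225.5] 20.3
canister_mid 0.67 cen 323.3 218.2 bbox 305 341 193 246 circ [325.8 219.5] 26.8
block 0.82 cen 391.1 164.8 bbox 271 504 76 257 circ [388.5 164.2] 123.5
4.75
```

View pics/w2.png

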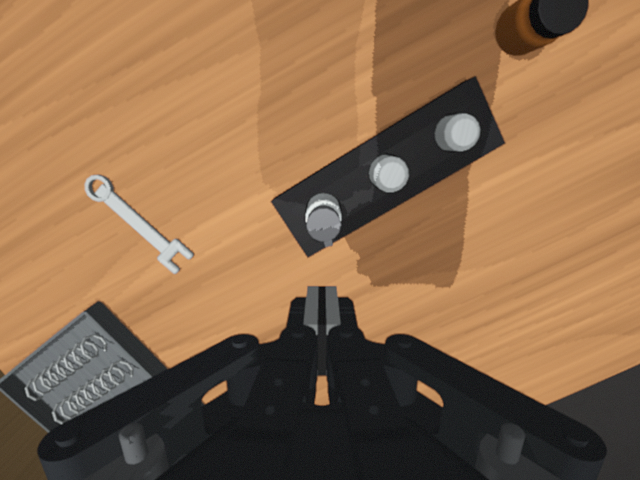

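```bash
cat > fit.py <<'E'
from h import *
from scipy.optimize import minimize
def hullmask(Ps,c):
    m=np.zeros((960,1280),np.uint8)
    for P in Ps: cv2.fillConvexPoly(m,cv2.convexHull((proj(P,c)*2).astype(np.float32)).round().astype(np.int32),1)
    return cv2.resize(m.astype(np.float32),(640,480),interpolation=cv2.INTER_AREA)
a=np.linspace(0,2*np.pi,40)
def capm(p,lz):
    x,y,z,w=p; C=[np.column_stack([x+.016*np.cos(a),y+.016*np.sin(a),np.full(40,z-h)]) for h in(0,.018)]
    ex=np.array([np.cos(w),np.sin(w),0]);ey=np.array([-ex[1],ex[0],0])
    L=[np.array([x,y,z])+ex*r+ey*s-[0,0,h] for r in(.010,.022) for s in(-.004,.004) for h in lz]
    return [np.vstack(C),np.array(L)]
def blk(p):
    x,y,w=p; Rz=R.from_euler('z',w).as_matrix()
    return [np.array([Rz@[sx*.039,sy*.125,h]+[x,y,0] for sx in(-1,1) for sy in(-1,1) for h in(0,.027)])]
Tw=[np.load(f'w{i}.npy') for i in(1,2)]; cs=[cam('wrist',T) for T in Tw]
def run(name,f,p0,st):
    M=[np.load(f'w{i}_{name}.npy').astype(np.float32) for i in(1,2)]
    L=lambda p:sum(np.abs(hullmask(f(p),c)-m).sum() for c,m in zip(cs,M))
    p0=np.array(p0);S=np.vstack([p0]+[p0+np.eye(len(p0))[i]*st[i] for i in range(len(p0))])
    r=minimize(L,p0,method='Nelder-Mead',options=dict(initial_simplex=S,xatol=1e-5,fatol=.1,maxiter=500)); print(name,r.x.round(4),round(r.fun,1)); return r.x
if __name__=='__main__':
    for lz in [(0,.018),(0,.008),(.01,.018)]: run('cap',lambda p:capm(p,lz),[.48,-.261,.095,-.3],[.004,.004,.004,.3])
    b=run('block',blk,[.477,-.18,0.],[.005,.005,.05])
    for s in(-.08,0,.08): print(b[:2]+s*np.array([-np.sin(b[2]),np.cos(b[2])]))
    S,T=cam('scene'),cam('top')
E
python3 fit.py; python3 - <<'E'
from h import *
a=cv2.imread('pics/w2.png')[190:260,285:365];b=cv2.imread('pics/w1.png')[165:235,205:285]
s=cv2.imread('pics/scene0.png')[205:275,455:535];t=cv2.imread('pics/top0.png')[130:200,120:200]
u=lambda i:cv2.resize(i,(400,300),interpolation=cv2.INTER_CUBIC)
cv2.imwrite('pics/v2.png',np.vstack([np.hstack([u(a),u(b)]),np.hstack([u(s),u(t)])]))
E
```

```text
cap [ 0.4818 -0.2595  0.0891 -0.2166] 174.5
cap [ 0.4821 -0.2591  0.0889 -0.2689] 160.5
cap [ 0.4823 -0.26    0.0914 -0.1353] 166.8
block [ 0.4761 -0.1809  0.0738] 9575.8
[ 0.48197774 -0.26071663]
[ 0.47608185 -0.18093419]
[ 0.47018596 -0.10115174]
```

View pics/v2.png

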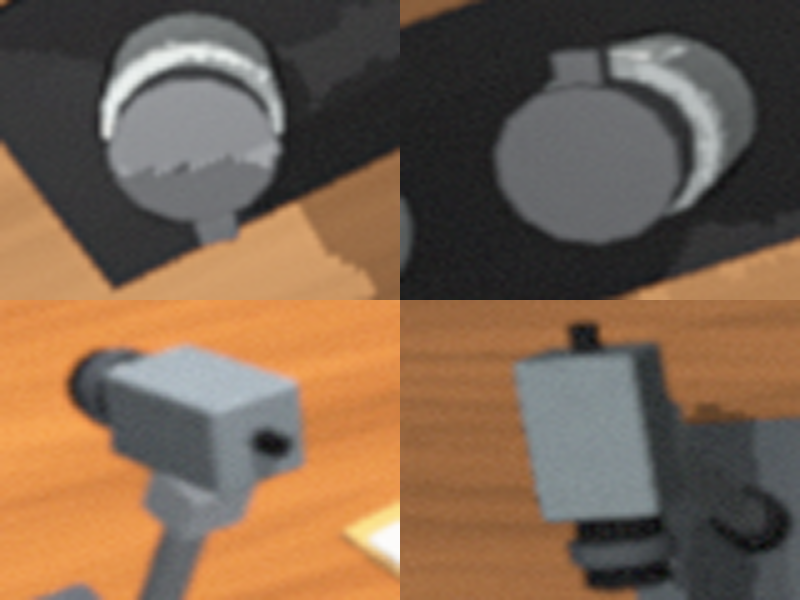

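The crops show the cap's top disc centred at about (323.8,224.5) in w2 and (243,203) in w1. The lug's outer end is at (328.4,246) in w2 and (240.4,177) in w1. The inspection camera's body is clear in both the scene and top views.

```bash
cat > b.py <<'E'
from fit import *
c=tri([ray((243,203),cs[0]),ray((323.8,224.5),cs[1])]); l=tri([ray((240.4,177.1),cs[0]),ray((328.4,246),cs[1])])
print('cap top',c.round(4),'lug tip',l.round(4),'yaw',np.arctan2(*(l-c)[1::-1]).round(3),'len',np.linalg.norm((l-c)[:2]).round(4))
for z in(.09,.095): print([onz(uv,k,z).round(4) for uv,k in(((243,203),cs[0]),((323.8,224.5),cs[1]))])
# inspection camera fit: lens pos + yaw from silhouettes in scene & top
k=[cam('scene'),cam('top')]; M=[]
for n in('scene','top'):
    camera(n); ds=silhouettes('lens',n); print(n,[(round(d['conf'],2),np.round(np.array(d['box'])*[640,480,640,480]).tolist()) for d in ds[:2]]); M.append(ds[0]['region'])
np.save('lensM.npy',np.array(M))
def sol(p,parts):
    x,y,w=p[:3]; z=p[3] if len(p)>3 else .221; t=np.radians(25)
    ex=np.array([np.cos(w)*np.cos(t),np.sin(w)*np.cos(t),np.sin(t)]);ey=np.array([-np.sin(w),np.cos(w),0]);ez=np.cross(ex,ey);o=np.array([x,y,z])
    cyl=lambda r,x0,x1:np.vstack([o+q*ex+np.outer(r*np.cos(a),ey)+np.outer(r*np.sin(a),ez) for q in(x0,x1)])
    box=np.array([o+q*ex+s*.023*ey+u*.023*ez for q in(.034,.106) for s in(-1,1) for u in(-1,1)])
    return [cyl(.021,0,.012),cyl(.017,0,.034),box]
def L(p,idx=(0,1)): return sum(np.abs(hullmask(sol(p,0),k[i])-M[i]).sum() for i in idx)
best=None
for w0 in(-.3,0,.3):
    p0=np.array([.65,.25,w0]);S=np.vstack([p0,p0+[.02,0,0],p0+[0,.02,0],p0+[0,0,.2]])
    r=minimize(L,p0,method='Nelder-Mead',options=dict(initial_simplex=S,xatol=1e-5,fatol=.1,maxiter=400)); print(r.x.round(4),r.fun.round(1),L(r.x,(0,)),L(r.x,(1,)),M[0].sum(),M[1].sum())
    if best is None or r.fun<best.fun: best=r
p=best.x; ims=[]
for i,n in enumerate(('scene','top')):
    im=cv2.imread(f'pics/{n}0.png'); m=(hullmask(sol(p,0),k[i])>.5).astype(np.uint8)
    for mm,col in((m,(0,255,0)),(M[i].astype(np.uint8),(0,0,255))): cv2.drawContours(im,cv2.findContours(mm,0,2)[0],-1,col,1)
    y,x=(205,450) if i==0 else(125,115); ims.append(cv2.resize(im[y:y+90,x:x+90],(400,400),interpolation=cv2.INTER_CUBIC))
cv2.imwrite('pics/v3.png',np.hstack(ims))
E
python3 b.py
```

```text
cap top [ 0.4818 -0.2596  0.0878] lug tip [ 0.5029 -0.2653  0.0873] yaw -0.263 len 0.0219
[array([ 0.4819, -0.2602,  0.09  ]), array([ 0.4814, -0.2592,  0.09  ])]
[array([ 0.4825, -0.2616,  0.095 ]), array([ 0.4803, -0.2587,  0.095 ])]
scene [(0.61, [492.0, 235.0, 47.0, 34.0])]
top [(0.88, [160.0, 168.0, 34.0, 64.0]), (0.41, [373.0, 271.0, 16.0, 17.0])]
[0.6015 0.2428 0.061 ] 385.2 170.75 214.5 1158 1469
[0.6011 0.2429 0.0736] 384.5 181.5 203.0 1158 1469
[0.6018 0.243  0.0711] 385.5 183.25 202.25 1158 1469
```

View pics/v3.png

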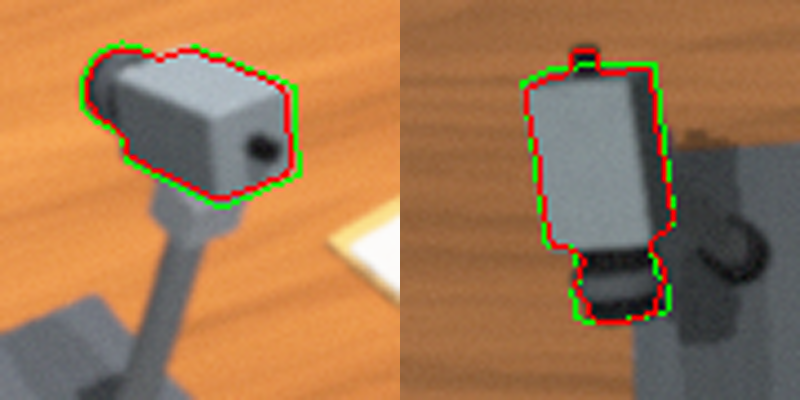

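The fit of the inspection camera sits well on both pictures: lens at about (0.601, 0.243), yaw about 0.07. Next I'll take a close view of the cap and lug.

move_arm:
  increments:
    - [-40,-20,60,0,0,-10,0]
    - [-40,-20,120,0,0,-12.4,0]
    - [-40,-20,120,0,0,-12.4,0]
    - [-40,-20,120,0,0,-12.4,0]
    - [-40,-20,120,0,0,-12.4,0]

```text
time: 5.58
tool_pos: [0.5078, -0.2975, 0.145]
tcp_rot: [0.135, 0.991, -0.001, 0.002]
contact_force: [0.9, 0.9, 0.1]
gripper_width: -0.0001
finger_force: 0.0
```

```bash
python3 w.py w3 cap
```

```text
[[-0.964, 0.267, 0.003, 0.508], [0.267, 0.964, -0.002, -0.298], [-0.004, -0.001, -1.0, 0.145], [0.0, 0.0, 0.0, 1.0]] [-0.53   0.389 -0.048  1.13   0.    -0.26 ]
cap 0.76 cen 373.1 212.1 bbox 345 402 181 250 circ [371.5 215.5] 34.9
5.675
```

move_arm:
  increments:
    - [0,40,0,0,0,0,0]
    - [0,40,0,0,0,0,0]
    - [0,40,0,0,0,0,0]

```text
time: 6.05
tool_pos: [0.5177, -0.2588, 0.1433]
tcp_rot: [0.134, 0.991, -0.0, 0.001]
contact_force: [-0.1, -0.1, 0.4]
gripper_width: -0.0002
finger_force: 0.0
```

```bash
python3 w.py w4 cap; python3 - <<'E'
import cv2,numpy as np
A=[]
for i in(3,4):
    r=np.load(f'w{i}_cap.npy');ys,xs=np.nonzero(r);cx,cy=int(xs.mean()),int(ys.mean())
    x0,y0=cx-40,cy-45; print(i,x0,y0); A.append(cv2.resize(cv2.imread(f'pics/w{i}.png')[y0:y0+90,x0:x0+80],(400,450),interpolation=cv2.INTER_CUBIC))
cv2.imwrite('pics/v4.png',np.hstack(A))
E
```

```text
[[-0.964, 0.266, 0.001, 0.518], [0.266, 0.964, -0.001, -0.259], [-0.002, -0.001, -1.0, 0.143], [0.0, 0.0, 0.0, 1.0]] [-0.464  0.377 -0.073  1.12  -0.    -0.195]
cap 0.73 cen 302.0 213.9 bbox 273 331 183 251 circ [302.4 217. ] 34.6
6.15
3 333 167
4 262 168
```

View pics/v4.png

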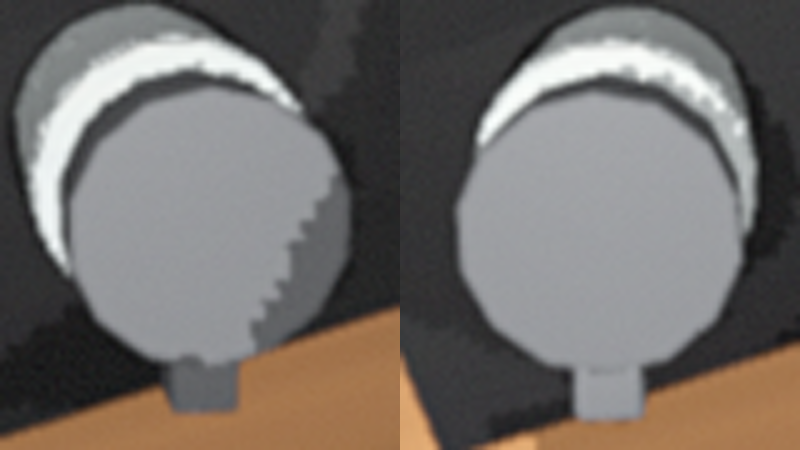

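Both close crops are clear. The disc centre is at (374.8,212.2) in w3 and (302,214.2) in w4. The lug end is at (374.4,249.2) and (303.8,251.8).

```bash
python3 - <<'E'
from h import *
cs=[cam('wrist',np.load(f'w{i}.npy')) for i in(1,2,3,4)]
D=[(243,203),(323.8,224.5),(374.8,212.2),(302,214.2)];G=[(240.4,177.1),(328.4,246),(374.4,249.2),(303.8,251.8)]
for s in([2,3],[0,1,2,3]):
    c=tri([ray(D[i],cs[i]) for i in s]);l=tri([ray(G[i],cs[i]) for i in s])
    print(c.round(4),l.round(4),'yaw',np.arctan2(*(l-c)[1::-1]).round(3),np.linalg.norm((l-c)[:2]).round(4))
for i in range(4):
    d=onz(D[i],cs[i],.095);g=onz(G[i],cs[i],.0925);print(d.round(4),np.arctan2(*(g-d)[1::-1]).round(3),np.linalg.norm((g-d)[:2]).round(4))
c=np.array([.4815,-.2605,.1433]);T=pose();print(T[:3,3],'to go',((c-T[:3,3])@T[:3,:3]*1e3).round(1),np.arctan2(T[1,0],T[0,0]))
E
```

```text
[ 0.4805 -0.2591  0.094 ] [ 0.5013 -0.2642  0.0943] yaw -0.237 0.0214
[ 0.4818 -0.2594  0.0883] [ 0.503  -0.2649  0.0883] yaw -0.251 0.022
[ 0.4823 -0.2619  0.095 ] -0.229 0.0213
[ 0.4805 -0.2585  0.095 ] -0.278 0.0218
[ 0.4803 -0.2593  0.095 ] -0.217 0.0222
[ 0.4803 -0.259   0.095 ] -0.246 0.0224
[ 0.5173787  -0.25915684  0.14283367] to go [ 34.2 -10.9  -0.5] 2.87179326027436
```

move_arm:
  increments:
    - [35,-10,0,0,0,-1.4,0]
    - [35,-10,20,0,0,-1.4,0]
    - [35,-10,30,0,0,-1.4,0]
    - [35,-10,34,0,0,-1.4,0]
    - [35,-10,37,0,0,-1.4,0]
    - [35,-10,39,0,0,-1.4,0]
    - [35,-10,41,0,0,-1.4,0]
    - [35,-10,41,0,0,-1.4,0]

```text
time: 7.15
tool_pos: [0.4814, -0.2591, 0.1019]
tcp_rot: [0.122, 0.993, -0.0, 0.0]
contact_force: [-1.5, -1.2, 4.3]
gripper_width: 0.0
finger_force: 1.9
```

move_arm:
  increments:
    - [0,0,1,0,0,0,0]
    - [0,0,2,0,0,0,0]
    - [0,0,3,0,0,0,0]
    - [0,0,3,0,0,0,0]

```text
time: 7.65
tool_pos: [0.4813, -0.2591, 0.0988]
tcp_rot: [0.122, 0.993, -0.0, 0.0]
contact_force: [-1.7, 0.1, 4.6]
gripper_width: 0.0002
finger_force: 2.4
```

move_arm:
  increments:
    - [0,0,0.5,0,0,0,0]
    - [0,0,1,0,0,0,0]
    - [0,0,1,0,0,0,0]

```text
time: 8.02
tool_pos: [0.4813, -0.2591, 0.0981]
tcp_rot: [0.122, 0.993, -0.0, 0.001]
contact_force: [-1.5, 0.3, 8.3]
gripper_width: -0.0002
finger_force: 3.9
```

move_arm:
  increments:
    - [0,0,0.5,0,0,0,0]
    - [0,0,1,0,0,0,0]
    - [0,0,1,0,0,0,0]

```text
time: 8.4
tool_pos: [0.4817, -0.2594, 0.098]
tcp_rot: [0.122, 0.993, -0.001, 0.001]
contact_force: [-3.7, 1.7, 16.5]
gripper_width: 0.0002
finger_force: 8.2
```

move_arm:
  increments:
    - [0,0,0.5,0,0,0,0]
    - [0,0,0.5,0,0,0,0]

```text
time: 8.65
tool_pos: [0.4819, -0.2594, 0.098]
tcp_rot: [0.122, 0.993, -0.001, 0.002]
contact_force: [-4.1, 1.2, 20.9]
gripper_width: -0.0
finger_force: 10.3
```

The cap is home: it stopped hard with the tip at z=0.087 and 21 N on it. I'll back off, open to about 62 mm, and descend over the tube.

move_arm:
  increments:
    - [0,0,-20,0,0,0,0]
    - [0,0,-20,0,0,0,62]
    - [0,0,-20,0,0,0,62]
    - [0,0,-20,0,0,0,62]
    - [0,0,-20,0,0,0,62]
    - [0,0,0,0,0,0,62]
    - [0,0,25,0,0,0,62]
    - [0,0,35,0,0,0,62]

```text
time: 9.65
tool_pos: [0.4801, -0.2584, 0.0594]
tcp_rot: [0.122, 0.993, 0.0, -0.001]
contact_force: [-0.6, 0.5, -0.3]
gripper_width: 0.0621
finger_force: 0.0
```

move_arm:
  increments:
    - [0,0,15,0,0,0,62]
    - [0,0,19.5,0,0,0,62]
    - [0,0,19.5,0,0,0,62]

```text
time: 10.02
tool_pos: [0.4809, -0.2589, 0.0412]
tcp_rot: [0.122, 0.993, 0.0, -0.0]
contact_force: [0.1, -0.3, -0.6]
gripper_width: 0.0622
finger_force: 0.0
```

```bash
python3 w.py w5 cap
```

```text
[[-0.97, 0.242, -0.0, 0.481], [0.242, 0.97, 0.0, -0.259], [0.0, 0.0, -1.0, 0.041], [0.0, 0.0, 0.0, 1.0]] [-0.494  0.417 -0.303  0.851  0.    -0.249]
cap 0.98 cen 318.3 363.9 bbox 270 368 318 404 circ [318.5 371.8] 53.8
10.125
```

View pics/w5.png

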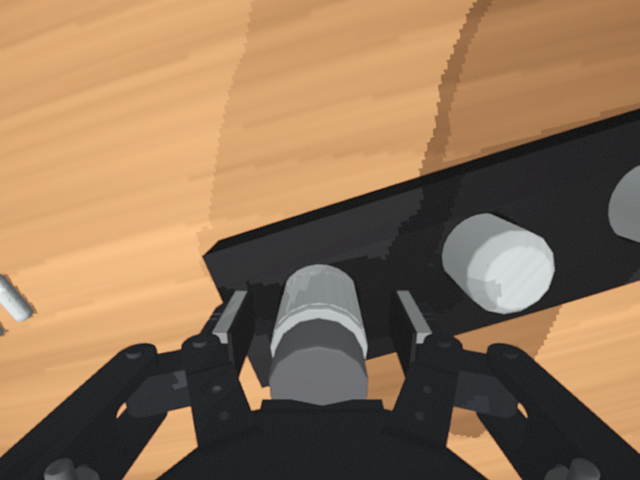

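The tube is centred between the pads (cap column 318, pads' middle about 321), the fingers clear the block, and the cap is home. Closing the fingers.

move_arm:
  increments:
    - [0,0,0,0,0,0,45]
    - [0,0,0,0,0,0,38]
    - [0,0,0,0,0,0,34]
    - [0,0,0,0,0,0,20]
    - [0,0,0,0,0,0,20]
    - [0,0,0,0,0,0,20]

```text
time: 10.88
tool_pos: [0.4811, -0.2591, 0.0418]
tcp_rot: [0.122, 0.993, -0.0, 0.0]
contact_force: [-1.8, -0.8, 5.7]
gripper_width: 0.034
finger_force: 59.1
```

move_arm:
  increments:
    - [0,0,-10,0,0,0,20]
    - [0,0,-20,0,0,0,20]
    - [0,0,-30,0,0,0,20]
    - [0,0,-50,0,0,0,20]
    - [0,0,-70,0,0,0,20]
    - [0,0,-120,0,0,0,20]
    - [0,0,-180,0,0,0,20]
    - [0,0,-180,0,0,0,20]

```text
time: 11.88
tool_pos: [0.4829, -0.2599, 0.2265]
tcp_rot: [0.122, 0.993, -0.001, 0.004]
contact_force: [0.9, -0.3, -2.3]
gripper_width: 0.0339
finger_force: 60.1
```

Grip holds (about 2.3 N weight, pads at 60 N). On the carry I'll take two close looks at the inspection camera.

move_arm:
  increments:
    - [20,40,-40,0,0,10,20]
    - [40,85,-80,0,0,20,20]
    - [60,130,-138,0,0,30,20]
    - [70,180,-138,0,0,40,20]
    - [80,230,-138,0,0,50,20]
    - [90,280,-138,0,0,60,20]
    - [100,330,-138,0,0,70,20]
    - [109,385,-138,0,0,76,20]

```text
time: 12.88
tool_pos: [0.4681, 0.1424, 0.3589]
tcp_rot: [0.709, 0.705, -0.0, -0.0]
contact_force: [1.3, -0.3, -2.9]
gripper_width: 0.0339
finger_force: 60.2
```

move_arm:
  increments:
    - [0,0,0,0,0,0,20]
    - [0,0,0,0,0,0,20]
    - [0,0,0,0,0,0,20]

```text
time: 13.25
tool_pos: [0.4684, 0.1399, 0.3592]
tcp_rot: [0.708, 0.707, -0.0, -0.0]
contact_force: [0.1, 0.7, -2.4]
gripper_width: 0.0339
finger_force: 60.2
```

```bash
python3 w.py w6 lens
```

```text
[[0.001, 1.0, -0.0, 0.468], [1.0, -0.001, -0.0, 0.14], [-0.0, -0.0, -1.0, 0.359], [0.0, 0.0, 0.0, 1.0]] [ 0.29   0.164  0.187  1.594 -0.     1.863]
lens 0.65 cen 571.4 97.1 bbox 490 639 52 134 circ [565.5  90. ] 82.7
13.35
```

move_arm:
  increments:
    - [-70,0,0,0,0,0,20]
    - [-70,-30,0,0,0,0,20]
    - [-70,-60,0,0,0,0,20]
    - [-70,-60,0,0,0,0,20]
    - [-70,-60,0,0,0,0,20]

```text
time: 13.98
tool_pos: [0.409, 0.0706, 0.3596]
tcp_rot: [0.708, 0.707, 0.001, 0.0]
contact_force: [0.2, -1.2, -2.7]
gripper_width: 0.0336
finger_force: 60.6
```

```bash
python3 w.py w7 lens; python3 - <<'E'
import cv2,numpy as np
cv2.imwrite('pics/v5.png',np.hstack([cv2.resize(cv2.imread(f'pics/w{i}.png'),(400,300)) for i in(6,7)]))
E
```

```text
[[0.001, 1.0, 0.001, 0.409], [1.0, -0.001, 0.0, 0.071], [0.0, 0.001, -1.0, 0.36], [0.0, 0.0, 0.0, 1.0]] [0.171 0.033 0.037 1.575 0.    1.743]
lens 0.72 cen 607.9 18.0 bbox 574 639 0 41 circ [608.  20.] 36.9
14.075
```

View pics/v5.png

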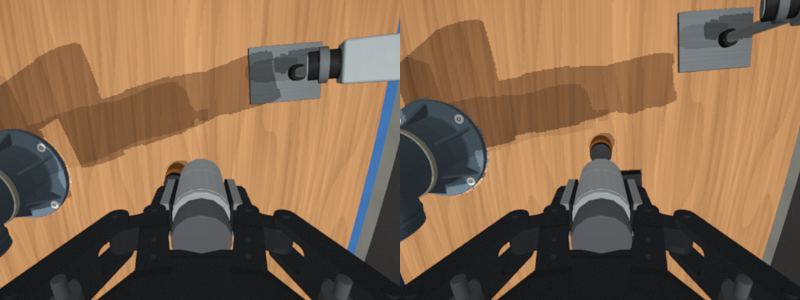

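w6 shows the inspection camera at full-size (571,97), cut off at the right edge. w7 is too far away. I'll take one better view with the camera body wholly in frame.

move_arm:
  increments:
    - [50,60,-30,0,0,0,20]
    - [80,110,-30,0,0,0,20]
    - [80,130,-30,0,0,0,20]
    - [80,130,-30,0,0,0,20]
    - [80,130,-30,0,0,0,20]
    - [80,130,-30,0,0,0,20]

```text
time: 14.82
tool_pos: [0.5378, 0.1506, 0.3897]
tcp_rot: [0.707, 0.707, 0.0, 0.0]
contact_force: [0.2, 0.1, -2.9]
gripper_width: 0.0337
finger_force: 61.1
```

```bash
python3 w.py w8 lens; cat > c.py <<'E'
from h import *
import re
src=open('fit.py').read().split("Tw=")[0]; exec(src)
ex_src=open('b.py').read(); exec("def sol"+ex_src.split("def sol")[1].split("def L")[0])
names=['w6','w8']; k=[cam('wrist',np.load(n+'.npy')) for n in names]+[cam('scene'),cam('top')]
M=[np.load(n+'_lens.npy') for n in names]+list(np.load('lensM.npy'))
wt=[1,1,1,1]
def L(p,idx=range(4)): return sum(np.abs(hullmask(sol(p,0),k[i])-M[i]).sum()/np.sqrt(M[i].sum()) for i in idx)
for idx in([0,1],[0],[1],[2,3],[0,1,2,3]):
  for free in (0,1):
    p0=np.array([.60,.243,.07,.221][:3+free]);S=np.vstack([p0]+[p0+np.eye(3+free)[i]*[.01,.01,.1,.01][i] for i in range(3+free)])
    r=minimize(lambda p:L(p,idx),p0,method='Nelder-Mead',options=dict(initial_simplex=S,xatol=1e-5,fatol=.001,maxiter=400)); print(idx,r.x.round(4),round(r.fun,2))
    if idx==[0,1] and not free: b=r.x
ims=[]
for i in(0,1):
    im=cv2.imread(f'pics/{names[i]}.png'); m=(hullmask(sol(b,0),k[i])>.5).astype(np.uint8)
    for mm,col in((m,(0,255,0)),(M[i].astype(np.uint8),(0,0,255))): cv2.drawContours(im,cv2.findContours(mm,0,2)[0],-1,col,1)
    ys,xs=np.nonzero(M[i]); x0=min(max(int(xs.mean())-100,0),440);y0=min(max(int(ys.mean())-100,0),280); ims.append(cv2.resize(im[y0:y0+200,x0:x0+200],(400,400)))
cv2.imwrite('pics/v6.png',np.hstack(ims))
E
python3 c.py
```

```text
[[0.001, 1.0, 0.0, 0.538], [1.0, -0.001, 0.0, 0.151], [0.0, 0.0, -1.0, 0.39], [0.0, 0.0, 0.0, 1.0]] [0.273 0.301 0.449 1.717 0.    1.845]
lens 0.56 cen 472.8 112.1 bbox 387 556 71 147 circ [471.5 111.5] 85.3
lens 0.15 cen 321.9 363.3 bbox 273 371 317 404 circ [321.7 369.9] 53.1
14.925
[0, 1] [0.599  0.2401 0.1031] 15.4
[0, 1] [0.6014 0.2407 0.1008 0.2137] 12.52
[0] [0.598  0.2401 0.1025] 5.96
[0] [0.6005 0.2403 0.1058 0.216 ] 5.21
[1] [0.5991 0.2397 0.1075] 9.4
[1] [0.6009 0.2409 0.0932 0.2139] 7.02
[2, 3] [0.5999 0.2434 0.0336] 10.61
[2, 3] [0.6006 0.2426 0.0587 0.2203] 10.65
[0, 1, 2, 3] [0.5986 0.2402 0.0958] 27.08
[0, 1, 2, 3] [0.5996 0.2399 0.1081 0.2178] 25.55
```

View pics/v6.png

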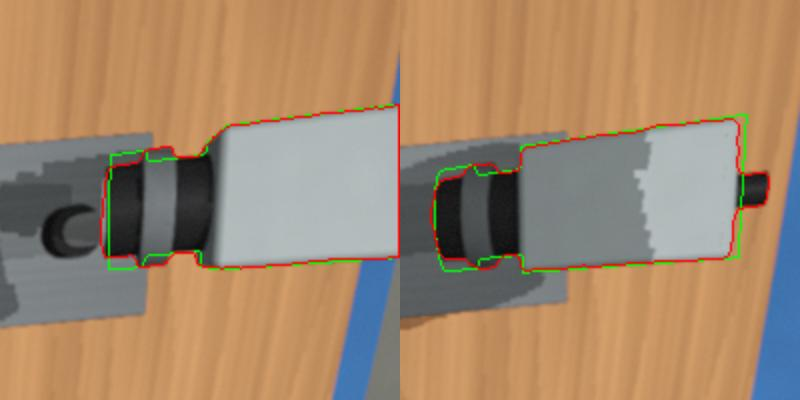

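The fit's outline is right except for the ring, which sits mid-barrel (about 12.5–22 mm back). I'll correct the model and refit.

```bash
sed -i 's/cyl(.021,0,.012)/cyl(.021,.0125,.022)/' b.py; python3 c.py; python3 - <<'E'
from h import *
s=get_state();print(s['tool_pos'],s['time'])
E
```

```text
[0, 1] [0.5974 0.24   0.0995] 10.02
[0, 1] [0.5994 0.2406 0.0967 0.2161] 7.5
[0] [0.5971 0.2401 0.0976] 2.8
[0] [0.6002 0.2409 0.0937 0.2151] 2.05
[1] [0.5977 0.2402 0.0972] 6.76
[1] [0.5993 0.2405 0.1005 0.2163] 5.33
[2, 3] [0.5995 0.2429 0.061 ] 8.55
[2, 3] [0.5994 0.242  0.0822 0.2201] 8.77
[0, 1, 2, 3] [0.5977 0.2402 0.0976] 19.67
[0, 1, 2, 3] [0.5986 0.2403 0.103  0.2181] 17.86
[0.5378448  0.15063086 0.39003524] 14.925
```

```bash
cat > g.py <<'E'
from h import *
def frame(w):
    t=np.radians(25); ex=np.array([np.cos(w)*np.cos(t),np.sin(w)*np.cos(t),np.sin(t)]);ey=np.array([-np.sin(w),np.cos(w),0]);return np.column_stack([ex,ey,np.cross(ex,ey)])
LENS=np.array([.5992,.2412,.221]); W=.096
F=frame(W); FOC=LENS-.12*F[:,0]
G=np.column_stack([-F[:,0],F[:,1],-F[:,2]])
OFF=np.array([0,0,-.0052])  # canister mid in tool frame
TCP=FOC-G@OFF
def rel(p,Rm,T=None):
    T=pose() if T is None else T; d=(p-T[:3,3])@T[:3,:3]*1e3; r=R.from_matrix(T[:3,:3].T@Rm).as_rotvec(degrees=True); return d.round(1),r.round(2)
if __name__=='__main__':
    print('focus',FOC.round(4),'TCP',TCP.round(4)); 
    d,r=rel(np.array([.42,.21,.32]),G); print(d,r,np.linalg.norm(r))
    T=np.eye(4);T[:3,:3]=G;T[:3,3]=[.42,.21,.32]; print(rel(TCP,G,T))
E
python3 g.py
```

```text
focus [0.4909 0.2308 0.1703] TCP [0.4931 0.231  0.1656]
[  59.2 -118.    69.9] [-20.76 -18.86 -93.89] 97.9898428409802
(array([ -2.5,  13.9, 171.6]), array([0., 0., 0.]))
```

move_arm:
  increments:
    - [15,-40,10,-2,-1.9,-9.4,20]
    - [30,-80,25,-4.2,-3.8,-18.8,20]
    - [45,-110,40,-6.2,-5.7,-28.2,20]
    - [59,-118,60,-8.3,-7.5,-37.6,20]
    - [59,-118,70,-10.4,-9.4,-47,20]
    - [59,-118,70,-12.5,-11.3,-56.3,20]
    - [59,-118,70,-14.5,-13.2,-65.7,20]
    - [59,-118,70,-16.6,-15.1,-75.1,20]

```text
time: 15.92
tool_pos: [0.4198, 0.2098, 0.3197]
tcp_rot: [0.117, 0.976, 0.009, 0.182]
contact_force: [0.0, 0.5, -2.3]
gripper_width: 0.0336
finger_force: 61.0
```

move_arm:
  increments:
    - [0,0,0,-2.1,-1.9,-9.4,20]
    - [0,0,0,-4.2,-3.8,-18.8,20]
    - [0,0,0,-4.2,-3.8,-18.8,20]
    - [0,0,0,-4.2,-3.8,-18.8,20]
    - [0,0,0,-4.2,-3.8,-18.8,20]

```text
time: 16.55
tool_pos: [0.4207, 0.2102, 0.3194]
tcp_rot: [-0.046, 0.975, 0.011, 0.216]
contact_force: [0.7, 0.3, -2.5]
gripper_width: 0.0338
finger_force: 61.0
```

```bash
python3 - <<'E'
from g import *
print(rel(TCP,G),pose()[:3,3],get_state()['qpos'].round(2))
E
```

```text
(array([ -2.2,  13.7, 170.8]), array([ 0.01, -0.04, -0.09])) [0.42071588 0.21020163 0.3194324 ] [ 0.59 -0.16 -0.33  1.01 -0.2   0.45]
```

move_arm:
  increments:
    - [-2,14,40,0,0,0,20]
    - [-2,14,80,0,0,0,20]
    - [-2,14,115,0,0,0,20]
    - [-2,14,140,0,0,0,20]
    - [-2.2,13.8,158,0,0,0,20]
    - [-2.2,13.8,168,0,0,0,20]
    - [-2.2,13.8,171,0,0,0,20]
    - [-2.2,13.8,171,0,0,0,20]

```text
time: 17.55
tool_pos: [0.4932, 0.2312, 0.1656]
tcp_rot: [-0.047, 0.975, 0.011, 0.216]
contact_force: [-1.3, 0.0, -1.2]
gripper_width: 0.0336
finger_force: 61.1
```

move_arm:
  increments:
    - [0,0,0,0,0,0,20]
    - [0,0,0,0,0,0,20]

```text
time: 17.8
tool_pos: [0.4932, 0.2312, 0.1659]
tcp_rot: [-0.047, 0.975, 0.011, 0.216]
contact_force: [0.1, 1.0, -3.1]
gripper_width: 0.0339
finger_force: 61.1
```

```bash
cat > d.py <<'E'
from g import *
src=open('fit.py').read().split("Tw=")[0]; exec(src)
print(rel(TCP,G),get_state()['time'])
k=[cam('scene'),cam('top')];M=[];ims=[]
for n in('scene','top'):
    im=camera(n);save(n+'1',im);ims.append(im)
    for t in('canister_mid','window','cap'):
        for d in silhouettes(t,n)[:2]:
            ys,xs=np.nonzero(d['region'])
            if len(xs):print(n,t,round(d['conf'],2),len(xs),xs.mean().round(1),ys.mean().round(1),xs.min(),xs.max(),ys.min(),ys.max())
P=lambda q:FOC+F@np.array(q)
for i,n in enumerate(('scene','top')):
    print(n,'expected mid,pane,captop,lug,bottom',[proj(P(q),k[i])[0].round(1).tolist() for q in([0,0,0],[.018,0,.001],[0,0,.04],[.022,0,.031],[0,0,-.04])])
crop=[]
for i,im in enumerate(ims):
    u,v=proj(FOC,k[i])[0].astype(int); print('crop0',u-40,v-50)
    c=cv2.resize(im[v-50:v+50,u-40:u+40],(400,500),interpolation=cv2.INTER_CUBIC); crop.append(c)
save('v7',np.hstack(crop))
E
python3 d.py
```

```text
(array([ 0.2, -0.2,  0.3]), array([0.05, 0.03, 0.03])) 17.8
scene canister_mid 0.85 436 443.4 210.2 436 451 191 227
scene window 0.92 422 443.6 209.8 437 451 191 227
scene cap 0.7 106 442.3 196.4 437 448 191 202
top canister_mid 0.75 237 174.2 246.7 163 186 238 256
top window 0.51 243 173.8 247.1 163 185 238 257
top cap 0.43 62 167.8 252.2 163 173 248 256
scene expected mid,pane,captop,lug,bottom [[442.0, 209.5], [446.6, 211.0], [440.1, 193.5], [446.2, 199.3], [443.8, 225.2]]
top expected mid,pane,captop,lug,bottom [[174.9, 253.4], [173.4, 245.2], [169.9, 260.4], [169.3, 248.3], [179.5, 246.9]]
crop0 402 159
crop0 134 203
```

View pics/v7.png

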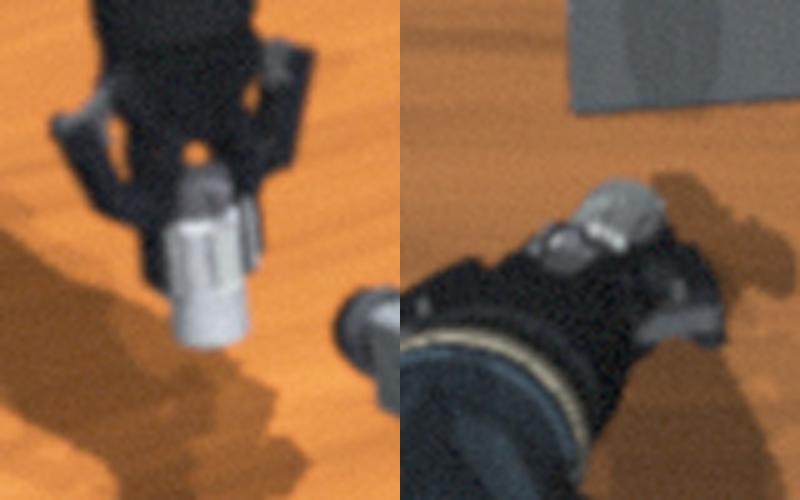

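The last picture shows the canister held cap up, leaning back, with its window toward the lens and the fingers on the bare sides. I'll check the silhouettes numerically against the ideal pose.

```bash
python3 - <<'E'
from g import *
src=open('fit.py').read().split("Tw=")[0]; exec(src)
for i,n in enumerate(('scene','top')):
    k=cam(n)
    cyl=lambda r,z0,z1,o:np.vstack([FOC+o+F@np.array([r*np.cos(t),r*np.sin(t),z]) for z in(z0,z1) for t in a])
    d=silhouettes('canister_mid',n)[0]['region']; ys,xs=np.nonzero(d)
    best=[]
    for o in(np.zeros(3),):
        m=hullmask([cyl(.018,-.04,.02,o),cyl(.016,.022,.04,o)],k)>.5; y,x=np.nonzero(m); print(n,'model',x.min(),x.max(),y.min(),y.max(),'seen',xs.min(),xs.max(),ys.min(),ys.max())
        # image shift that best fits, on visible part only
        sc={(du,dv):(d&~np.roll(m,(dv,du),(0,1))).sum() for du in range(-4,5) for dv in range(-4,5)}; print(sorted(sc.items(),key=lambda q:q[1])[:5], sc[0,0], len(xs))
        if n=='scene':
            for row in(212,216,220,223): print(row,np.nonzero(d[row])[0][[0,-1]],np.nonzero(m[row])[0][[0,-1]])
E
```

```text
scene model 433 451 191 228 seen 436 451 191 227
[((0, -1), np.int64(4)), ((0, 0), np.int64(4)), ((1, 0), np.int64(4)), ((1, -1), np.int64(9)), ((1, 1), np.int64(9))] 4 436
212 [439 450] [435 450]
216 [440 450] [435 450]
220 [437 450] [436 450]
223 [436 451] [436 451]
top model 162 187 239 267 seen 163 186 238 256
[((-1, -4), np.int64(0)), ((-1, -3), np.int64(0)), ((-1, -2), np.int64(0)), ((-1, -1), np.int64(0)), ((0, -4), np.int64(0))] 21 237
```

```bash
python3 -c "
from g import *
s=get_state();print(rel(TCP,G),s['time'],s['finger_force'],abs(s['qvel']).max());print(hand_in())"
```

```text
(array([-0.2,  0. , -0.3]), array([ 0.03, -0.02,  0.03])) 18.3 61.058045625686646 0.0020364443069470425
the job is handed in; nothing more can be done
None
```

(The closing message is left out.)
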